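# Put the check weight on the bench balance

### The job

Set up the balance for its calibration check: lift the taller of the two steel check weights out of its sloping wooden cradle, stand it upright with its whole foot on the black rubber mat and let go of it. Then take it again from where it stands and lower it gently into the glass draught shield, upright and centred on the balance pan with its foot inside the engraved ring, and leave it there. Do not knock the balance or push its pan down to the stop, and leave the shorter weight and everything else on the bench where it is.

Things in the scene. Friction and masses are not known exactly. Their poses are not given: they have to be found in the camera images.
- weight: the taller steel check weight, 94 mm tall: a 38 mm dia. round body from its foot up to 58 mm, a short shoulder and neck (18 mm dia., to 72 mm), then a 24 mm dia. knob from 72 to 94 mm; about 0.5 kg. Origin: centre of its foot (underside); z runs along its axis from foot to knob. It starts lying in one of two cradles, knob end up at 20 degrees above level and roughly towards the robot
- short_weight: the shorter steel check weight, a bystander lying likewise in the other cradle: 60 mm tall, 38 mm dia., same foot origin and z axis
- cradle_a: sloping wooden cradle, fixed, 110 mm long (x), 34 mm wide (y), that holds the taller weight; the V trough is narrower (32 mm) than the weight's body, so fingers can pass either side. Origin: centre of its underside on the bench; its -x end is where the knob is. The weight's foot centre lies at x = +34 mm, z = 34 mm in this frame
- cradle_b: the same kind of cradle, holding the shorter weight
- mat: black rubber mat, fixed flat on the bench, 130 x 130 x 4 mm; origin: centre of its underside, top at 4 mm, sides along its x and y
- balance: white bench balance, fixed: base 200 (x) x 180 (y) x 55 mm high, origin at the centre of its underside. On it stands a square glass draught shield, open at the top, 140 x 140 mm inside, walls 4 mm, rim 166 mm above the bench, centred 20 mm to +x of the origin, sides along the balance's axes
- pan_top (a point): centre of the top face of the balance's round steel pan, 90 mm dia., in the middle of the shield; 72 mm above the bench when empty. A ring of 58 mm dia. is engraved round the centre
- pan (a joint): how far the sprung pan has sunk, m: 0 when empty, about 0.004 to 0.006 under the taller weight, its stop at 0.014
- bottle: blue bottle with a steel cap, bystander, 54 mm dia., 110 mm tall; origin at the centre of its underside
- block: beech block, bystander, 60 (x) x 100 (y) x 40 mm; origin at the centre of its underside
- dish: clear shallow dish, bystander, 90 mm dia., 18 mm high; origin at the centre of its underside
- swabs: clear cup of swabs, bystander, 60 mm dia., 85 mm high with the swabs; origin at the centre of its underside
- star_knob: black star knob lying with its stud up, bystander, 52 mm across, 46 mm high; origin at the centre of its underside
- loupe: black eye loupe standing on its wide end, bystander, 36 mm dia., 42 mm high; origin at the centre of its underside
- tweezers: steel tweezers lying flat, bystander, 130 mm long (x), 14 mm wide, 8 mm high; origin at the centre of the underside

How it is judged:
By the outcome, as a careful person would: the job done as asked, in the order asked, and still so for the second after the job is handed in, with the robot touching nothing.
It also fails if it takes over 51 s, if anything falls off the work surface, if the arm or the gripper's body presses on something with over 40 N, if the wrist force passes 120 N, or if a joint passes its speed limit or range.

### The arm

A 6-joint arm with a two-finger parallel gripper is mounted at the origin on the work surface. World frame = base frame: x ahead of the robot, y to its left, z up, the work surface at z = 0. Lengths are in m, angles in rad, forces in N, time in s.
With the tool pointing down it reaches from about 0.35 to 0.775 m from the base axis. Payload 5.5 kg.
Tool frame: the origin (TCP) lies midway between the tips of the shut fingers; the grasp point (between the pads) lies 19 mm behind it; z points along the fingers, y is the line along which they close (so a half turn about z gives the same grasp; the last joint's range is limited). The gripper opens to 85 mm and grips with 20 to 120 N. Pads are 22 mm wide; open, the fingers measure 114 mm over their backs; the gripper's body (76 mm by 85 mm) begins 54 mm behind the grasp point. The pads swing forward as they close: fully open they stand 13 mm farther back than shut.
Start: joints at [1.182, 0.313, 0.046, 1.304, 0, 1.431], TCP at [0.142, 0.557, 0.231] pointing down, gripper open.
Joint ranges: [-2.76, 2.76], [-0.86, 1.69], [-1.03, 1.26], [-2.2, 2.34], [-1.47, 1.5], [-3.14, 3.14]. Speed limits (rad/s): [2.57, 2.57, 3.14, 3.14, 3.14, 3.14].

### API

Orientations are given as a unit quaternion [w, x, y, z].
In Python, from workcell import get_state, read_camera, camera_info, hand_in, recognise gives the robot as it stands.
- The arm moves only by the tool arm_command, never from a script. Its argument "moves" is one flat list of numbers, 7 for each row, row after row: the opening, from -1 (shut) to 1 (fully open), then the shift along the tool's x, y, z in mm, then the turn, a rotation vector about the tool's x, y, z in rad. A call has 1 to 8 rows; each row shifts and turns the commanded pose from where the row before left it, along the tool's axes as they then stand; what a row does not reach is not made up. A row lasts 1/8 s, in which the tool goes at most 62.5 mm and 10.7 degrees, less where a joint would pass 70% of its speed; a pose out of reach is approached as far as the arm can. A call with a gripper value outside its range is refused whole. The fingers move at their own pace and stop on an object; "newtons" is the grip in N (left out, the last holds). Time passes only in rows, so rows that do not move let the fingers close. It gives the time, the measured TCP pose, the force, the opening and the grip force at its end, in the units of the state.
- get_state(): the state, without advancing time (a new reading comes with each control period).
- read_camera(name): name is "side" or "top" or "wrist"; returns (picture, depth): 400x640x3 uint8, blue, green, red; 400x640 float32, m along the optical axis (not along the pixel's ray), 0 where there is no reading.
- camera_info(name): a dict with "fovy" (degrees; the focal length in pixels is half the picture's height over the tangent of half this angle, whatever the lens; pixels are square), "cx", "cy" (the principal point, pixels), "eye" and "orientation" of the camera in the world; the wrist camera has in their place "tool_from_camera" (4x4, takes a point from camera to tool coordinates, whose origin is the TCP and whose axes are the flange's). Camera axes: x right, y down, z forward; pixel columns grow to the right and rows downward; lengths in m; the calibration is good to about 2 mm. A picture is of the moment at which its call begins: read the wrist's pose just before it. camera_info takes no time and is no camera call.
- hand_in(): hands the job in; it is judged then, once.
Trained networks look in the newest picture that a camera, given by its name, has taken for a name from the list of things; names that differ only in an ending like _2 or _b are one class to them, and where a whole thing is asked for, a point or a joint stands for the part that bears it (a point fixed in the world has none). Each returns a list of dicts, best first, with "confidence" (0 to 1); they miss things now and then, are a little off and sometimes report something else, mostly with a low value. They report only what shows in the picture. A call takes as long as a camera call.
- recognise(camera, label): "point" ([column, row] in pixels, amid what is visible of it).
The state is a dict: "clock": time; "joint_pos": joint angles; "qvel": joint speeds; "tau": joint torques, N m; "tcp_pos": TCP position; "orientation": TCP orientation; "wrist_force": force on the tool from outside, world axes, zero at the start; "ft_torque": the same for the moment, N m; "finger_gap": finger opening in m; "grip_force": force on a finger pad.
Only numpy, scipy, OpenCV 4.12 (cv2) and the standard library are available. Lean on these libraries where they do the work, as an engineer would, in place of code of your own. Each camera call takes 0.05 s, during which the arm holds its last target. There are 200 camera calls.

## Working session

There is one attempt and no reset: what is moved stays moved. The work goes in short steps, Python scripts to look and compute and a tool call to move; the robot and the scene stay as the last step left them, time stands still between calls to the robot, and variables do not carry over. Pictures are saved under pics/ and viewed, at most 10 in all, crops included, and the job is handed in when it is done.

Besides the shell and the picture viewer there is one more tool, called after "Emit:" by a JSON object that holds its "method" and its "body". arm_command: Moves the arm, as the interface text tells. Its arguments: {"type":"object","properties":{"moves":{"type":"array"},"newtons":{"type":"number"}},"required":["moves"]}

```bash
mkdir -p pics; ls; cat > h.py <<'E'
import numpy as np,cv2
from scipy.spatial.transform import Rotation as R
from workcell import *
def q2m(q): return R.from_quat([q[1],q[2],q[3],q[0]]).as_matrix()
def cam(name,st=None):
    i=camera_info(name); f=200/np.tan(np.radians(i["fovy"])/2)
    if name=="wrist":
        T=np.array(i["tool_from_camera"]); M=q2m(st["orientation"])
        return f,i["cx"],i["cy"],M@T[:3,:3],M@T[:3,3]+np.array(st["tcp_pos"])
    o=np.array(i["orientation"]); Rm=q2m(o) if o.size==4 else o
    return f,i["cx"],i["cy"],Rm,np.array(i["eye"])
def cloud(name,d,st=None):
    f,cx,cy,Rm,e=cam(name,st); v,u=np.mgrid[0:400,0:640]
    P=np.stack([(u-cx)/f*d,(v-cy)/f*d,d],-1)
    return P@Rm.T+e
def snap(name):
    st=get_state(); im,d=read_camera(name); return st,im,d,cloud(name,d,st)
E
python3 - <<'E'
from h import *
for n in("top","side"):
    st,im,d,C=snap(n); cv2.imwrite(f"pics/{n}0.png",im); np.save(n+"0.npy",C)
    print(n,camera_info(n))
    for l in("weight","short_weight","cradle_a","mat","balance","pan_top","bottle","swabs"):
        for r in recognise(n,l)[:3]:
            u,v=map(int,r["point"]); print(n,l,round(r["confidence"],2),(u,v),C[v,u].round(3))
print(get_state())
E
```

```text
pics
top {'fovy': 43.75165374447137, 'cx': 322.9569694090136, 'cy': 200.48977653731836, 'eye': array([ 0.3285711 , -0.05707303,  1.64795701]), 'orientation': array([-0.04990303,  0.70721653, -0.70389548,  0.04342362])}
top weight 0.8 (380, 224) [ 0.463 -0.223  0.073]
top short_weight 0.56 (366, 163) [ 0.663 -0.181  0.058]
top short_weight 0.38 (368, 176) [ 0.63  -0.191  0.008]
top cradle_a 0.66 (371, 231) [ 0.446 -0.201 -0.   ]
top cradle_a 0.65 (368, 174) [ 0.636 -0.192  0.007]
top mat 0.69 (321, 225) [ 0.465 -0.035  0.   ]
top balance 0.84 (250, 176) [0.617 0.194 0.069]
top pan_top 0.95 (253, 172) [0.63  0.184 0.07 ]
top bottle 0.83 (310, 172) [ 0.627 -0.     0.089]
top bottle 0.32 (204, 250) [0.381 0.349 0.007]
top swabs 0.5 (425, 155) [ 0.704 -0.385  0.001]
side {'fovy': 48.223493696424576, 'cx': 317.40715776849197, 'cy': 198.7181547418951, 'eye': array([ 0.35563626, -0.84154664,  0.77572872]), 'orientation': array([-0.41929285,  0.89801081, -0.11934398,  0.05938943])}
side weight 0.66 (293, 274) [ 0.472 -0.243  0.065]
side short_weight 0.56 (377, 245) [ 0.676 -0.199  0.052]
side
[... 440 characters left out ...]
.007]
{'clock': 0.9, 'joint_pos': array([ 1.18239069e+00,  3.13172648e-01,  4.60872318e-02,  1.30360384e+00,
       -1.42859567e-05,  1.43121824e+00]), 'qvel': array([-0.00079866,  0.00215145, -0.00020205,  0.00273323, -0.00134458,
        0.00098335]), 'tau': array([ 1.40801021e-04, -4.80448723e+01,  2.98813409e+01,  1.02042598e-04,
       -2.83231548e-04,  3.09110732e-06]), 'tcp_pos': array([0.14161763, 0.55732086, 0.23133353]), 'orientation': array([2.08646962e-05, 1.24093061e-01, 9.92270583e-01, 4.98163260e-05]), 'wrist_force': array([-0.66876776, -0.20678975,  0.10970475]), 'ft_torque': array([-0.02787292, -0.01310273,  0.02947355]), 'grip_force': 0.0, 'finger_gap': 0.08548213133936602}
```

View crops.

```bash
python3 - <<'E'
import cv2
a=cv2.imread("pics/top0.png")[110:290,170:450]; cv2.imwrite("pics/topc.png",cv2.resize(a,None,fx=2.8,fy=2.8,interpolation=2))
a=cv2.imread("pics/side0.png")[110:340,190:450]; cv2.imwrite("pics/sidec.png",cv2.resize(a,None,fx=2.6,fy=2.6,interpolation=2))
E
```

```text
(no output)
```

View pics/topc.png

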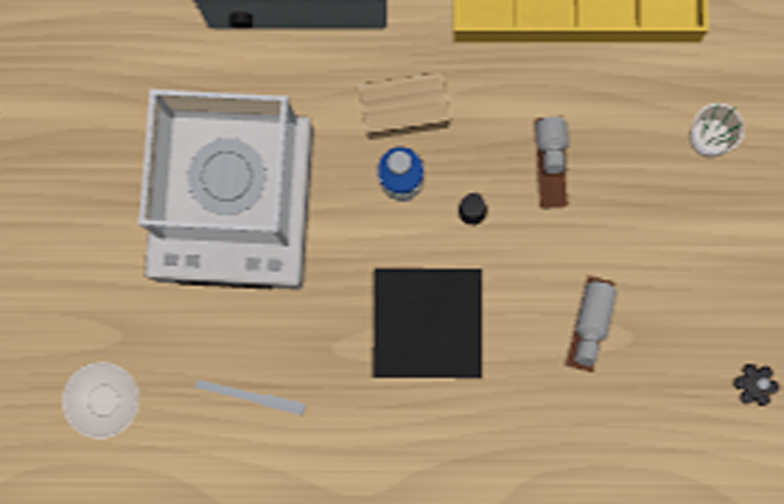

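View pics/sidec.png

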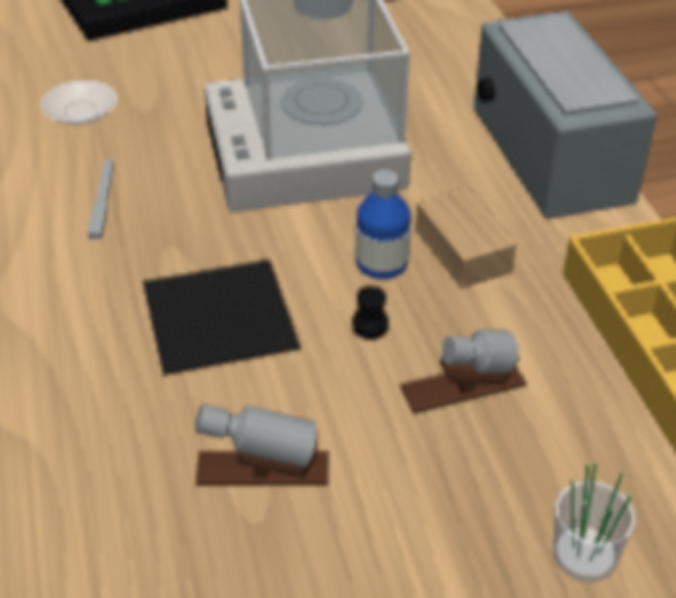

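The top view shows the taller weight in the near cradle at about (382,224), with its knob towards the robot. The mat is at (321,225), the pan at (252,172), and the short weight is in the far cradle at (367,163). The side view agrees. Next I'll fit the poses.

```bash
cat >> h.py <<'E'
def fitw(P,x0):
    """P: surface points; params foot(xyz), yaw; axis up 20deg; returns foot, yaw"""
    from scipy.optimize import least_squares
    def prof(t,r):
        # signed distance approx to stepped body of revolution (front surfaces)
        body=np.maximum(r-.019,np.maximum(-t,t-.060)); neck=np.maximum(r-.009,np.maximum(.058-t,t-.074)); kn=np.maximum(r-.012,np.maximum(.072-t,t-.094))
        return np.minimum(body,np.minimum(neck,kn))
    def f(p):
        a=np.array([np.cos(p[3])*np.cos(np.radians(20)),np.sin(p[3])*np.cos(np.radians(20)),np.sin(np.radians(20))])
        q=P-p[:3]; t=q@a; r=np.linalg.norm(q-t[:,None]*a,axis=1)
        return prof(t,r)
    s=least_squares(f,x0,loss="soft_l1",f_scale=.003,x_scale=[.01,.01,.01,.1])
    return s.x,np.abs(f(s.x)).mean()
def delta(pos,tilt,az,st=None,grasp=True,flip=0):
    """tool pose: z points outward along azimuth az, tilt rad from straight down; y horizontal.
    pos = grasp point (19 mm behind tcp) -> tool-frame shift mm and rotvec from current"""
    st=st or get_state()
    z=np.array([np.cos(az)*np.sin(tilt),np.sin(az)*np.sin(tilt),-np.cos(tilt)])
    y=np.array([-np.sin(az),np.cos(az),0.]); M0=q2m(st["orientation"])
    if y@M0[:,1]<0: y=-y
    M=np.stack([np.cross(y,z),y,z],1)
    tcp=np.array(pos)+(z*.019 if grasp else 0)
    sh=M0.T@(tcp-st["tcp_pos"])*1e3; rv=R.from_matrix(M0.T@M).as_rotvec()
    return sh.round(1),rv.round(3),tcp.round(4)
E
python3 - <<'E'
from h import *
for n in("top","side"):
    C=np.load(n+"0.npy").reshape(-1,3)
    m=(C[:,2]>.036)&(C[:,2]<.12)&(abs(C[:,0]-.46)<.09)&(abs(C[:,1]+.225)<.07)
    P=C[m]; print(n,len(P),P.min(0).round(3),P.max(0).round(3))
    print(fitw(P,[.5,-.24,.034,2.8]))
im=cv2.imread("pics/top0.png");C=np.load("top0.npy")
for lo,hi,nm in((.0,.03,"mat"),):
    g=(im.max(2)<60).astype(np.uint8); k,l,s,c=cv2.connectedComponentsWithStats(g)
    for i in range(1,k):
        if s[i,4]>500: 
            pts=C[l==i]; pts=pts[:,:2].astype(np.float32); print("dark",s[i],cv2.minAreaRect(pts))
# shield rim / base
C=C.reshape(-1,3)
m=(abs(C[:,0]-.62)<.16)&(abs(C[:,1]-.19)<.16)
for lo,hi in((.15,.18),(.045,.06),(.066,.08)):
    P=C[m&(C[:,2]>lo)&(C[:,2]<hi)]; print(lo,len(P),cv2.minAreaRect(P[:,:2].astype(np.float32)) if len(P)>5 else 0)
st=get_state();print(q2m(st["orientation"]).round(2))
i=camera_info("wrist");print(i)
E
```

```text
top 302 [ 0.413 -0.256  0.038] [ 0.508 -0.207  0.084]
(array([ 0.50203119, -0.23955519,  0.03476364,  2.89282203]), np.float64(0.001859786378237983))
side 701 [ 0.416 -0.259  0.036] [ 0.512 -0.21   0.078]
(array([ 0.50533214, -0.24110486,  0.0331956 ,  2.89048893]), np.float64(0.0009975872671186179))
dark [ 591   97   49  139 5656] ((0.6399078965187073, -0.7237449288368225), (0.4784914553165436, 1.391608476638794), 6.057599067687988)
dark [ 463  117   56   67 2605] ((0.5936451554298401, -0.3434252142906189), (0.22363442182540894, 0.7476863265037537), 26.138174057006836)
dark [  98  187   61   68 2481] ((0.4617955684661865, 0.3184265196323395), (0.7637611627578735, 0.22729605436325073), 87.03876495361328)
dark [ 304  206   38   39 1482] ((0.4293164610862732, -0.04006089270114899), (0.2015170007944107, 0.12333959341049194), 0.044343605637550354)
dark [  18  237  106  123 6235] ((0.2530713677406311, 0.44697219133377075), (0.9993082880973816, 0.30829426646232605), 87.14220428466797)
dark [ 605  312   35   88 2786] ((0.06880912184715271, -0.727476954460144), (1.4021482467651367, 0.3209159
[... 184 characters left out ...]
90929305553436), (0.22165386378765106, 0.2663689851760864), 79.74073791503906)
0.066 689 ((0.6237248778343201, 0.18789014220237732), (0.15543802082538605, 0.15395985543727875), 86.04547882080078)
[[-0.97  0.25  0.  ]
 [ 0.25  0.97  0.  ]
 [-0.    0.   -1.  ]]
{'fovy': 70.46519011612882, 'cx': 323.03897358215374, 'cy': 201.9822305036756, 'tool_from_camera': array([[ 2.82035498e-04, -9.55356977e-01, -2.95453832e-01,
         7.48117824e-02],
       [ 9.99999486e-01,  5.57253222e-04, -8.47308016e-04,
         1.03599896e-03],
       [ 9.74124225e-04, -2.95453441e-01,  9.55356643e-01,
        -1.42400591e-01],
       [ 0.00000000e+00,  0.00000000e+00,  0.00000000e+00,
         1.00000000e+00]])}
```

Emit:
{"method": "arm_command", "body": {"moves": [1,-40,-30,-8,0,0,0,1,-46,-35,-8,0,0,0,1,-46,-35,-8,0,0,0,1,-46,-35,-8,0,0,0,1,-46,-35,-8,0,0,0,1,-46,-35,-8,0,0,0,1,-46,-35,-8,0,0,0,1,-40,-35,-8,0,0,0]}}

```text
clock: 1.9
tcp_pos: [0.4201, 0.2014, 0.2958]
orientation: [0.0, 0.124, 0.992, 0.0]
wrist_force: [1.2, 0.3, 0.3]
finger_gap: 0.0854
grip_force: 0.0
```

```bash
python3 - <<'E'
from h import *
print(get_state()["joint_pos"],get_state()["tcp_pos"])
print(delta([.39,-.21,.21],0.35,-.2505))
E
```

```text
[ 2.74473075e-01  8.78400040e-02 -7.91357131e-02  1.40283258e+00
  1.40763744e-04  5.23716528e-01] [0.4200926  0.2014445  0.29576861]
(array([ -78.8, -406.2,  103.4]), array([ 0.001, -0.349,  0.001]), array([ 0.3963, -0.2116,  0.1922]))
```

Emit:
{"method": "arm_command", "body": {"moves": [1,-11,-58,10,0,0,0,1,-11,-58,10,0,0,0,1,-11,-58,10,0,0,0,1,-11,-58,10,0,0,0,1,-11,-58,10,0,0,0,1,-12,-58,15,0,0,0,1,-12,-58,13,0,-0.17,0,1,0,0,0,0,-0.17,0]}}

```text
clock: 2.9
tcp_pos: [0.3957, -0.2139, 0.2169]
orientation: [0.17, 0.125, 0.977, -0.022]
wrist_force: [0.4, 0.8, 1.0]
finger_gap: 0.0855
grip_force: 0.0
```

```bash
python3 - <<'E'
from h import *
st,im,d,C=snap("wrist"); cv2.imwrite("pics/w1.png",im); np.save("w1.npy",C)
print(st["joint_pos"].round(3),st["tcp_pos"],(d>0).mean())
P=C.reshape(-1,3); x0=[.504,-.240,.034,2.891]
m=(d.ravel()>.03)&(P[:,2]>.036)&(P[:,2]<.1)&(abs(P[:,0]-.46)<.08)&(abs(P[:,1]+.23)<.06)
P=P[m]; print(len(P),P.min(0),P.max(0))
if len(P)>50: print(fitw(P[::5],x0))
E
```

```text
[-0.793 -0.188 -0.59   0.87   0.174 -0.513] [ 0.39574722 -0.21394036  0.21694075] 0.99609375
1748 [ 0.41524092 -0.25680224  0.03868106] [ 0.51207384 -0.20709323  0.07726761]
(array([ 0.50490843, -0.24031948,  0.03306177,  2.88353348]), np.float64(0.00047519220384457884))
```

View pics/w1.png

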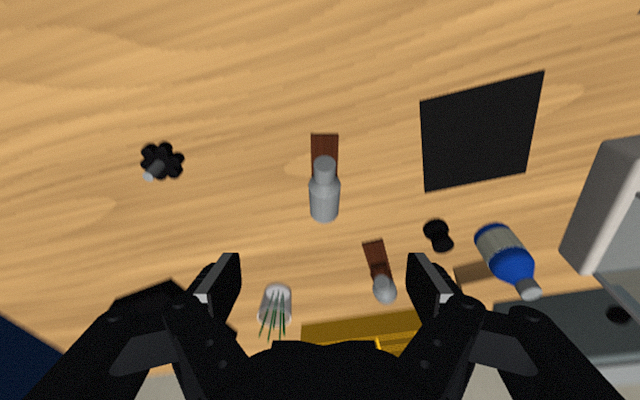

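The wrist view shows the weight at (323,190), lined up between the fingers with its knob at (324,168). The cradle_b bystander is well clear.

```bash
python3 - <<'E'
from h import *
p=np.array([.4269,-.2197,.0625]);t=.5;az=-.258
z=np.array([np.cos(az)*np.sin(t),np.sin(az)*np.sin(t),-np.cos(t)])
print(delta(p-.08*z,t,az))
E
```

```text
(array([23.7, -3. , 93.9]), array([ 0.005, -0.158,  0.004]), array([ 0.3986, -0.2122,  0.116 ]))
```

Emit:
{"method": "arm_command", "body": {"moves": [1,12,-1.5,46,0,0,0,1,12,-1.5,46,0,0,0,1,0,0,2,0.005,-0.158,0.004,1,0,0,0,0,0,0]}}

```text
clock: 3.45
tcp_pos: [0.399, -0.2108, 0.1161]
orientation: [0.24, 0.124, 0.962, -0.03]
wrist_force: [-0.9, 0.5, 0.9]
finger_gap: 0.0855
grip_force: 0.0
```

```bash
python3 - <<'E'
from h import *
st,im,d,C=snap("wrist")
print(st["joint_pos"].round(3),st["tcp_pos"])
P=C.reshape(-1,3); x0=[.504,-.240,.034,2.884]
m=(d.ravel()>.03)&(P[:,2]>.036)&(P[:,2]<.1)&(abs(P[:,0]-.46)<.08)&(abs(P[:,1]+.23)<.04)
x,e=fitw(P[m][::5],x0); print(x,e)
s=.086*np.cos(np.radians(20)); p=x[:3]+[np.cos(x[3])*s,np.sin(x[3])*s,.0294]
print(p,delta(p,.5,x[3]-np.pi))
E
```

```text
[-0.846 -0.178 -0.914  0.42   0.266 -0.533] [ 0.39903996 -0.21083639  0.11613304]
[ 0.50525107 -0.24030172  0.03309469  2.88718752] 0.0005401939640869648
[ 0.42703864 -0.21996339  0.06249469] (array([ 4.2,  0.6, 81.7]), array([-0.002, -0.006, -0.   ]), array([ 0.4359, -0.2223,  0.0458]))
```

Emit:
{"method": "arm_command", "body": {"moves": [1,1,0,20,0,-0.006,0,1,1,0,20,0,0,0,1,1,0,20,0,0,0,1,1,0.5,21,0,0,0,1,0,0,0,0,0,0]}}

```text
clock: 4.12
tcp_pos: [0.4403, -0.2255, 0.0493]
orientation: [0.247, 0.122, 0.961, -0.034]
wrist_force: [0.2, -0.2, 0.6]
finger_gap: 0.0855
grip_force: 0.0
```

```bash
python3 - <<'E'
from h import *
st=get_state()
print(st["joint_pos"].round(3),delta([.42704,-.21996,.0625],.5,2.8872-np.pi))
E
```

```text
[-0.788  0.027 -0.966  0.132  0.245 -0.479] (array([6.1, 2. , 0.6]), array([-0.004,  0.005,  0.003]), array([ 0.4359, -0.2223,  0.0458]))
```

Emit:
{"method": "arm_command", "body": {"moves": [1,6,2,0.6,-0.004,0.005,0.003,1,0,0,0,0,0,0]}}

```text
clock: 4.38
tcp_pos: [0.4336, -0.2206, 0.0452]
orientation: [0.245, 0.124, 0.961, -0.031]
wrist_force: [-0.5, -0.0, 0.7]
finger_gap: 0.0854
grip_force: 0.0
```

```bash
python3 - <<'E'
from h import *
st=get_state()
print(st["joint_pos"].round(3),delta([.42704,-.21996,.0625],.5,2.8872-np.pi))
E
```

```text
[-0.793  0.023 -0.981  0.129  0.249 -0.481] (array([-2.6, -1. ,  0.7]), array([ 0.001, -0.001, -0.002]), array([ 0.4359, -0.2223,  0.0458]))
```

Emit:
{"method": "arm_command", "body": {"moves": [1,-2,-1,0.7,0,0,0,0.2,0,0,0,0,0,0,-0.5,0,0,0,0,0,0,-1,0,0,0,0,0,0,-1,0,0,0,0,0,0,-1,0,0,0,0,0,0,-1,0,0,0,0,0,0,-1,0,0,0,0,0,0], "newtons": 100}}

```text
clock: 5.38
tcp_pos: [0.4347, -0.2224, 0.0447]
orientation: [0.245, 0.124, 0.961, -0.031]
wrist_force: [-5.2, 0.5, 5.3]
finger_gap: 0.0214
grip_force: 97.5
```

Emit:
{"method": "arm_command", "body": {"moves": [-1,-3,0,-5,0,0,0,-1,-5,0,-9,0,0,0,-1,-10,0,-18,0,0,0,-1,-10,0,-18,0,0,0,-1,-10,0,-18,0,0,0,-1,0,0,0,0,0,0]}}

```text
clock: 6.12
tcp_pos: [0.4368, -0.2229, 0.1245]
orientation: [0.246, 0.123, 0.961, -0.031]
wrist_force: [1.3, -0.2, -5.0]
finger_gap: 0.0212
grip_force: 98.3
```

```bash
python3 - <<'E'
from h import *
st,im,d,C=snap("wrist"); st2,im2,d2,C2=snap("side"); np.save("s2.npy",C2)
print(st["joint_pos"].round(3),st["wrist_force"],st["ft_torque"])
cv2.imwrite("pics/w2.png",np.hstack([im[::2,::2],cv2.resize(im2[200:340,200:424],(320,200))]))
E
```

```text
[-0.791 -0.115 -0.85   0.395  0.249 -0.48 ] [ 1.31721591 -0.21541095 -4.97230758] [ 0.24093269  1.0961752  -0.03132193]
```

View pics/w2.png

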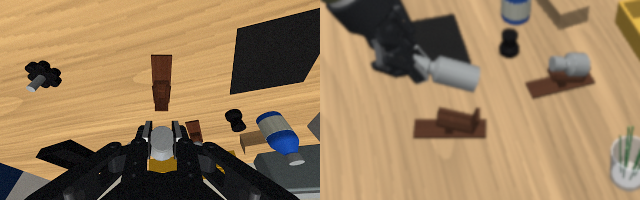

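Weight lifted and held by its knob, with cradle A empty. Now I'll measure its actual inclination in the grip.

```bash
cat >> h.py <<'E'
def fitaxis(P,foot,az,el):
    from scipy.optimize import least_squares
    def f(p):
        a=np.array([np.cos(p[3])*np.cos(p[4]),np.sin(p[3])*np.cos(p[4]),np.sin(p[4])])
        q=P-p[:3]; t=q@a; r=np.linalg.norm(q-t[:,None]*a,axis=1)
        return np.maximum(r-.019,np.maximum(-t,t-.058))
    s=least_squares(f,[*foot,az,el],loss="soft_l1",f_scale=.002,x_scale=[.01,.01,.01,.1,.1])
    return s.x,np.abs(f(s.x)).mean()
E
python3 - <<'E'
from h import *
st=get_state();M=q2m(st["orientation"]);g=st["tcp_pos"]-.019*M[:,2]
C=np.load("s2.npy").reshape(-1,3)
az=2.887;el=np.radians(20)
a=np.array([np.cos(az)*np.cos(el),np.sin(az)*np.cos(el),np.sin(el)]);f0=g-.086*a
t=(C-f0)@a; r=np.linalg.norm(C-f0-t[:,None]*a,axis=1)
P=C[(t>-.012)&(t<.056)&(r<.028)];print(len(P),f0)
x,e=fitaxis(P,f0,az,el);print(x,np.degrees(x[4]),e)
a=np.array([np.cos(x[3])*np.cos(x[4]),np.sin(x[3])*np.cos(x[4]),np.sin(x[4])])
print("axis in tool",M.T@a,"foot in tool",M.T@(x[:3]-st["tcp_pos"]))
E
```

```text
532 [ 0.50481502 -0.23978421  0.10924171]
[ 0.50478819 -0.24082412  0.11063286  2.87524176  0.3580792 ] 20.516426633172834 0.0009596364893067586
axis in tool [ 0.65532199  0.01139709 -0.75526366] foot in tool [-0.05781773 -0.00104077  0.04433515]
```

```bash
cat >> h.py <<'E'
AX=np.array([.6553,.0114,-.7553]); AX=AX/np.linalg.norm(AX); FT=np.array([-.0578,-.0010,.0443])
def upright(foot,st=None):
    st=st or get_state(); M=q2m(st["orientation"]); a=M@AX
    Rr=R.align_vectors([[0,0,1]],[a])[0].as_matrix()
    # minimal rotation a->up
    v=np.cross(a,[0,0,1]); s=np.linalg.norm(v); Rr=R.from_rotvec(v/s*np.arctan2(s,a[2])).as_matrix() if s>1e-6 else np.eye(3)
    M2=Rr@M; tcp=np.array(foot)-M2@FT
    return M.T@(tcp-st["tcp_pos"])*1e3, R.from_matrix(M.T@M2).as_rotvec(), tcp
E
python3 - <<'E'
from h import *
print(*[v.round(3) for v in upright([.46,-.037,.10])])
E
```

```text
[  9.505 185.361 -60.861] [-0.011  1.213  0.009] [ 0.446 -0.033  0.171]
```

Emit:
{"method": "arm_command", "body": {"moves": [-1,1,15,-8,0,0,0,-1,1,30,-10,0,0,0,-1,1,32,-10,0,0,0,-1,1,32,-10,0,0,0,-1,1,32,-10,0,0,0,-1,2,28,-8,0,0,0,-1,2,16,-5,0,0,0,-1,0,0,0,0,0,0]}}

```text
clock: 7.22
tcp_pos: [0.4455, -0.0317, 0.1712]
orientation: [0.244, 0.122, 0.962, -0.029]
wrist_force: [-0.2, -0.5, -4.3]
finger_gap: 0.0213
grip_force: 98.8
```

Emit:
{"method": "arm_command", "body": {"moves": [-1,0,0,0,-0.001,0.09,0.001,-1,0,0,0,-0.001,0.15,0.001,-1,0,0,0,-0.001,0.15,0.001,-1,0,0,0,-0.001,0.15,0.001,-1,0,0,0,-0.001,0.15,0.001,-1,0,0,0,-0.001,0.15,0.001,-1,0,0,0,-0.001,0.15,0.001,-1,0,0,0,-0.001,0.15,0.001]}}

```text
clock: 8.22
tcp_pos: [0.4486, -0.0348, 0.1712]
orientation: [-0.312, 0.124, 0.941, 0.046]
wrist_force: [0.3, -0.5, -4.4]
finger_gap: 0.0213
grip_force: 98.9
```

```bash
python3 - <<'E'
from h import *
print(get_state()["joint_pos"].round(3),*[v.round(3) for v in upright([.46,-.037,.054])])
E
```

```text
[-0.262  0.644  0.206  1.774  0.009 -0.004] [-24.96    0.634  38.637] [-0.002  0.073 -0.   ] [ 0.446 -0.033  0.125]
```

Emit:
{"method": "arm_command", "body": {"moves": [-1,-8,0,13,-0.002,0.073,0,-1,-8,0.5,13,0,0,0,-1,-8,0,13,0,0,0,-1,0,0,0,0,0,0]}}

```text
clock: 8.72
tcp_pos: [0.4402, -0.0311, 0.1266]
orientation: [-0.345, 0.122, 0.929, 0.051]
wrist_force: [-0.3, -0.1, -5.0]
finger_gap: 0.0214
grip_force: 98.8
```

```bash
python3 - <<'E'
from h import *
st2,im,d,C=snap("side"); M=q2m(st2["orientation"])
cv2.imwrite("pics/s3.png",cv2.resize(im[130:310,180:420],None,fx=2.5,fy=2.5,interpolation=2))
f0=st2["tcp_pos"]+M@FT; a=M@AX; print(f0,a)
P=C.reshape(-1,3); t=(P-f0)@a; r=np.linalg.norm(P-f0-t[:,None]*a,axis=1)
P=P[(t>-.01)&(t<.054)&(r<.03)]
from scipy.optimize import least_squares
def f(p):
    A=np.array([p[3],p[4],1.]);A/=np.linalg.norm(A);q=P-p[:3];t=q@A;r=np.linalg.norm(q-t[:,None]*A,axis=1)
    return np.maximum(r-.019,np.maximum(-t,t-.058))
s=least_squares(f,[*f0,0,0],loss="soft_l1",f_scale=.002,x_scale=[.01,.01,.01,.1,.1])
print(len(P),s.x,abs(s.fun).mean())
E
```

```text
[ 0.45435194 -0.03517899  0.05527986] [-1.13248144e-03  7.44649037e-04  9.99999081e-01]
282 [ 0.45553417 -0.03459118  0.05032855 -0.00736561 -0.00638733] 0.0008150759002038382
```

View pics/s3.png

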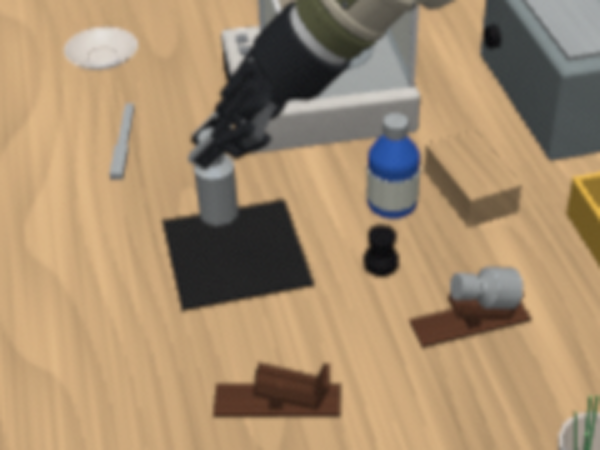

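The weight hangs upright above the mat, at crop (217,190), clear of everything. I'm lowering it.

Emit:
{"method": "arm_command", "body": {"moves": [-1,-10,0,11.5,0,0,0,-1,-9,0,10.5,0,0,0,-1,-5,0,6,0,0,0,-1,-2,0,2.3,0,0,0,-1,0,0,0,0,0,0]}}

```text
clock: 9.4
tcp_pos: [0.4407, -0.0308, 0.0868]
orientation: [-0.346, 0.122, 0.929, 0.051]
wrist_force: [-0.4, 0.4, -5.1]
finger_gap: 0.0213
grip_force: 98.8
```

```bash
python3 - <<'E'
from h import *
st=get_state();M=q2m(st["orientation"]);print(st["tcp_pos"]+M@FT,st["tcp_pos"],st["wrist_force"],(M.T@[0,0,-1]).round(3))
E
```

```text
[ 0.45473628 -0.03488186  0.01541595] [ 0.4406771  -0.03084469  0.08676279] [-0.430118    0.38243847 -5.06739962] [-0.655 -0.011  0.755]
```

Emit:
{"method": "arm_command", "body": {"moves": [-1,-2,0,2.3,0,0,0,-1,-1.3,0,1.5,0,0,0,-1,-0.7,0,0.8,0,0,0,-1,0,0,0,0,0,0]}}

```text
clock: 9.9
tcp_pos: [0.4408, -0.0308, 0.0808]
orientation: [-0.346, 0.122, 0.929, 0.051]
wrist_force: [0.3, 0.1, -5.1]
finger_gap: 0.0212
grip_force: 98.8
```

Emit:
{"method": "arm_command", "body": {"moves": [-1,-0.7,0,0.8,0,0,0,-1,-0.7,0,0.8,0,0,0,-1,0,0,0,0,0,0]}}

```text
clock: 10.28
tcp_pos: [0.4408, -0.0308, 0.0786]
orientation: [-0.346, 0.122, 0.929, 0.051]
wrist_force: [-0.0, 0.1, -4.7]
finger_gap: 0.0213
grip_force: 98.8
```

Emit:
{"method": "arm_command", "body": {"moves": [-1,-0.7,0,0.8,0,0,0,-1,-0.7,0,0.8,0,0,0,-1,0,0,0,0,0,0]}}

```text
clock: 10.65
tcp_pos: [0.4408, -0.0308, 0.0765]
orientation: [-0.346, 0.122, 0.929, 0.051]
wrist_force: [-0.4, 0.4, -5.8]
finger_gap: 0.0211
grip_force: 98.8
```

Emit:
{"method": "arm_command", "body": {"moves": [-1,-0.7,0,0.8,0,0,0,-1,0,0,0,0,0,0]}}

```text
clock: 10.9
tcp_pos: [0.4409, -0.0308, 0.0761]
orientation: [-0.346, 0.122, 0.929, 0.051]
wrist_force: [0.7, 0.4, -0.4]
finger_gap: 0.0213
grip_force: 99.4
```

Emit:
{"method": "arm_command", "body": {"moves": [-1,-0.5,0,0.6,0,0,0,-1,0,0,0,0,0,0]}}

```text
clock: 11.15
tcp_pos: [0.4409, -0.0308, 0.076]
orientation: [-0.346, 0.122, 0.929, 0.051]
wrist_force: [2.1, -0.1, 5.2]
finger_gap: 0.0216
grip_force: 100.0
```

Emit:
{"method": "arm_command", "body": {"moves": [-0.3,0,0,0,0,0,0,0.3,0,0,0,0,0,0,1,0,0,0,0,0,0,1,0,0,0,0,0,0,1,0,0,0,0,0,0]}}

```text
clock: 11.78
tcp_pos: [0.4408, -0.0308, 0.0747]
orientation: [-0.346, 0.122, 0.929, 0.051]
wrist_force: [-0.2, 0.5, -0.5]
finger_gap: 0.0853
grip_force: 0.0
```

Emit:
{"method": "arm_command", "body": {"moves": [1,0,0,-10,0,0,0,1,0,0,-25,0,0,0,1,0,0,-40,0,0,0,1,0,0,-40,0,0,0,1,0,0,-40,0,0,0,1,0,0,-30,0,0,0,1,0,0,0,0,0,0]}}

```text
clock: 12.65
tcp_pos: [0.559, -0.0645, 0.2151]
orientation: [-0.344, 0.122, 0.93, 0.051]
wrist_force: [-0.2, -0.5, -0.9]
finger_gap: 0.0855
grip_force: 0.0
```

```bash
python3 - <<'E'
from h import *
st,im,d,C=snap("wrist"); st2,im2,d2,C2=snap("side")
cv2.imwrite("pics/w4.png",np.hstack([im[::2,::2],cv2.resize(im2[130:280,160:400],(320,200))]))
for nm,X in(("w",C),("s",C2)):
    P=X.reshape(-1,3); P=P[(abs(P[:,0]-.455)<.04)&(abs(P[:,1]+.035)<.04)&(P[:,2]>.012)&(P[:,2]<.11)]
    from scipy.optimize import least_squares
    def f(p):
        A=np.array([p[2],p[3],1.]);A/=np.linalg.norm(A);q=P-[p[0],p[1],.004];t=q@A;r=np.linalg.norm(q-t[:,None]*A,axis=1)
        b=np.maximum(r-.019,np.maximum(-t,t-.060));n=np.maximum(r-.009,np.maximum(.058-t,t-.074));k=np.maximum(r-.012,np.maximum(.072-t,t-.094))
        return np.minimum(b,np.minimum(n,k))
    s=least_squares(f,[.455,-.035,0,0],loss="soft_l1",f_scale=.002,x_scale=[.01,.01,.1,.1]); print(nm,len(P),s.x.round(4),abs(s.fun).mean(),P[:,2].max())
print(st["tcp_pos"],st["joint_pos"].round(3))
E
```

```text
w 1237 [ 0.4557 -0.0339  0.0027  0.0012] 0.0005618831890008827 0.09970175465300857
s 447 [ 4.565e-01 -3.460e-02  2.000e-04 -3.600e-03] 0.0009555939944128818 0.09996893744190127
[ 0.55896157 -0.06446     0.21507503] [-0.263  0.983  0.917  2.215  0.009 -0.006]
```

View pics/w4.png

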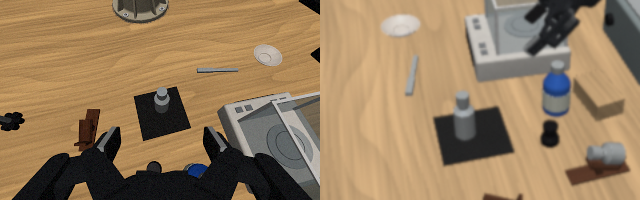

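The weight is standing on the mat on its own, in the middle, upright to within 0.2°. Now regrasping from straight above.

```bash
python3 - <<'E'
from h import *
print(delta([.4557,-.0341,.20],0,-.055))
E
```

```text
(array([58.7,  1.8, 94.1]), array([ 0.085, -0.71 , -0.196]), array([ 0.4557, -0.0341,  0.181 ]))
```

Emit:
{"method": "arm_command", "body": {"moves": [1,20,0.6,31,0.017,-0.142,-0.039,1,0,0,0,0.017,-0.142,-0.039,1,0,0,0,0.017,-0.142,-0.039,1,0,0,0,0.017,-0.142,-0.039,1,0,0,0,0.017,-0.142,-0.039,1,0,0,0,0,0,0]}}

```text
clock: 13.5
tcp_pos: [0.5328, -0.0564, 0.2087]
orientation: [-0.026, 0.035, 0.999, 0.004]
wrist_force: [-0.4, -0.1, 0.4]
finger_gap: 0.0852
grip_force: 0.0
```

```bash
python3 - <<'E'
from h import *
print(get_state()["joint_pos"].round(3),delta([.4557,-.0341,.15],0,-.055))
E
```

```text
[-0.253  0.289 -0.045  1.29  -0.003 -0.184] (array([74.3, 16.4, 81.8]), array([ 0.006, -0.052, -0.015]), array([ 0.4557, -0.0341,  0.131 ]))
```

Emit:
{"method": "arm_command", "body": {"moves": [1,25,5.5,15,0,0,0,1,25,5.5,20,0,0,0,1,24,5.4,25,0,0,0,1,0,0,20,0.006,-0.052,-0.015,1,0,0,0,0,0,0]}}

```text
clock: 14.12
tcp_pos: [0.46, -0.0355, 0.1313]
orientation: [-0.001, 0.028, 1.0, 0.0]
wrist_force: [0.1, 0.2, 0.6]
finger_gap: 0.0854
grip_force: 0.0
```

```bash
python3 - <<'E'
from h import *
print(delta([.4559,-.0341,.088],0,-.055))
E
```

```text
(array([ 4. ,  1.1, 62.3]), array([ 0.001, -0.002, -0.001]), array([ 0.4559, -0.0341,  0.069 ]))
```

Emit:
{"method": "arm_command", "body": {"moves": [1,4,1,10,0.001,-0.002,-0.001,1,0,0,18,0,0,0,1,0,0,18,0,0,0,1,0,0,14,0,0,0,1,0,0,0,0,0,0]}}

```text
clock: 14.75
tcp_pos: [0.4578, -0.0347, 0.0721]
orientation: [0.002, 0.027, 1.0, -0.0]
wrist_force: [-0.7, 0.4, 0.2]
finger_gap: 0.0853
grip_force: 0.0
```

```bash
python3 - <<'E'
from h import *
print(delta([.4559,-.0341,.088],0,-.055), get_state()["wrist_force"])
E
```

```text
(array([1.9, 0.5, 3. ]), array([-0.001,  0.004,  0.001]), array([ 0.4559, -0.0341,  0.069 ])) [-0.65860143  0.44401243  0.19989665]
```

Emit:
{"method": "arm_command", "body": {"moves": [1,2,0.5,3,-0.001,0.004,0.001,0.4,0,0,0,0,0,0,-0.2,0,0,0,0,0,0,-1,0,0,0,0,0,0,-1,0,0,0,0,0,0,-1,0,0,0,0,0,0,-1,0,0,0,0,0,0], "newtons": 80}}

```text
clock: 15.62
tcp_pos: [0.4566, -0.0344, 0.0705]
orientation: [0.001, 0.027, 1.0, -0.0]
wrist_force: [-0.7, 0.2, 5.1]
finger_gap: 0.0217
grip_force: 78.3
```

Emit:
{"method": "arm_command", "body": {"moves": [-1,0,0,-3,0,0,0,-1,0,0,-10,0,0,0,-1,0,0,-30,0,0,0,-1,0,0,-40,0,0,0,-1,0,0,-50,0,0,0,-1,0,0,-40,0,0,0,-1,0,0,-20,0,0,0,-1,0,0,0,0,0,0]}}

```text
clock: 16.62
tcp_pos: [0.4565, -0.0342, 0.2644]
orientation: [0.002, 0.027, 1.0, -0.0]
wrist_force: [0.0, -0.5, -5.5]
finger_gap: 0.0212
grip_force: 79.1
```

```bash
python3 - <<'E'
from h import *
from scipy.optimize import least_squares
st,im,d,C2=snap("side"); M=q2m(st["orientation"]); tp=st["tcp_pos"]; print(tp,st["joint_pos"].round(3))
f0=tp-[0,0,.069-.004]
P=C2.reshape(-1,3); P=P[(np.hypot(P[:,0]-f0[0],P[:,1]-f0[1])<.03)&(P[:,2]>f0[2]-.015)&(P[:,2]<f0[2]+.054)]
def f(p):
    A=np.array([p[3],p[4],1.]);A/=np.linalg.norm(A);q=P-p[:3];t=q@A;r=np.linalg.norm(q-t[:,None]*A,axis=1)
    return np.maximum(r-.019,np.maximum(-t,t-.058))
s=least_squares(f,[*f0,0,0],loss="soft_l1",f_scale=.002,x_scale=[.01,.01,.01,.1,.1]); print(len(P),s.x.round(4),f0,abs(s.fun).mean())
w,_,dw,C=snap("wrist"); st3,it,dt,Ct=snap("top")
cv2.imwrite("pics/w5.png",np.hstack([_[::1,::1]]))
for cam_ in("wrist","top","side"):
    X={"wrist":C,"top":Ct,"side":C2}[cam_]
    for r in recognise(cam_,"pan_top")[:2]: u,v=map(int,r["point"]); print(cam_,r,X[v,u].round(4))
E
```

```text
[ 0.45651744 -0.03416838  0.26439404] [-0.251  0.073 -0.171  1.321  0.    -0.196]
373 [ 0.4564 -0.0344  0.1976  0.0051  0.0079] [ 0.45651744 -0.03416838  0.19939404] 0.0008842573145304715
wrist {'point': [500.7, 304.6], 'confidence': 0.89} [0.6463 0.2025 0.0714]
top {'point': [249.5, 172.1], 'confidence': 0.93} [0.63   0.1971 0.0691]
```

View pics/w5.png

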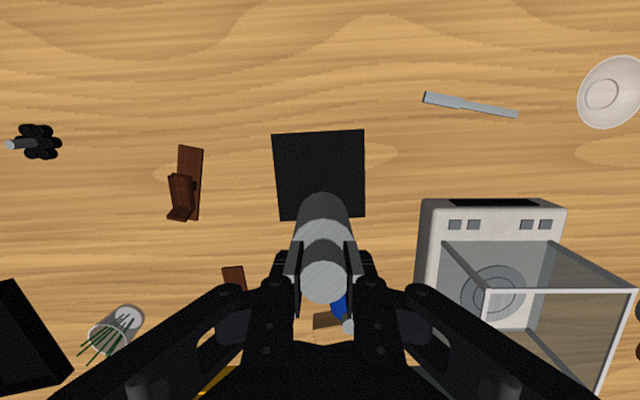

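The wrist view shows the weight held straight, with the mat empty beneath it. The pan ring is visible at (490,290) through the open shield. Next I'll measure the pan centre from this data.

```bash
cat > pan.py <<'E'
from h import *
from scipy.optimize import least_squares
def pan(C,im,tag,g=(.628,.192)):
    P=C.reshape(-1,3); near=np.hypot(P[:,0]-g[0],P[:,1]-g[1])
    Q=P[(near<.07)&(P[:,2]>.066)&(P[:,2]<.078)]
    print(tag,"pan n",len(Q),"z",np.median(Q[:,2]) if len(Q) else 0, "minEncl",cv2.minEnclosingCircle(Q[:,:2].astype(np.float32)) if len(Q)>20 else 0, "mean",Q.mean(0).round(4))
    T=P[(near<.13)&(P[:,2]>.158)&(P[:,2]<.172)]
    print("  rim",len(T),np.median(T[:,2]),cv2.minAreaRect(T[:,:2].astype(np.float32)))
    # square fit to rim mid-line
    def f(p):
        c,s=np.cos(p[2]),np.sin(p[2]);x=(T[:,0]-p[0])*c+(T[:,1]-p[1])*s;y=-(T[:,0]-p[0])*s+(T[:,1]-p[1])*c
        return np.maximum(abs(x),abs(y))-.072
    s=least_squares(f,[*g,-.05],loss="soft_l1",f_scale=.002,x_scale=[.01,.01,.1]);print("  sq",s.x.round(4),abs(s.fun).mean())
if __name__=="__main__":
    for n in("wrist","top","side"):
        st,im,d,C=snap(n); cv2.imwrite(f"pics/p_{n}_{st['clock']:.2f}.png",im)
        pan(C,im,n)
E
python3 pan.py
```

```text
wrist pan n 825 z 0.07146893512908531 minEncl ((0.6521332859992981, 0.22410231828689575), 0.042439624667167664) mean [0.6485 0.2084 0.0715]
  rim 2828 0.164443001388171 ((0.624763011932373, 0.19282665848731995), (0.15138602256774902, 0.13964782655239105), 87.01615142822266)
  sq [ 0.6295  0.191  -0.0521] 0.0013237490161878123
top pan n 539 z 0.0722415424243128 minEncl ((0.6402764916419983, 0.18889236450195312), 0.05710620433092117) mean [0.6277 0.1925 0.0722]
  rim 361 0.16540911546471282 ((0.6286665201187134, 0.19297847151756287), (0.1506989747285843, 0.1510007381439209), 87.21012878417969)
  sq [ 0.6275  0.1927 -0.0469] 0.0015600850729093022
side pan n 1 z 0.07723423628364279 minEncl 0 mean [0.6375 0.1229 0.0772]
  rim 475 0.16406560218673638 ((0.6311089396476746, 0.18857896327972412), (0.15918275713920593, 0.15038038790225983), 86.84764862060547)
  sq [ 0.6302  0.1896 -0.0514] 0.0017407234441121648
```

Emit:
{"method": "arm_command", "body": {"moves": [-1,8,30,-5,0,0,0,-1,0,50,-10,0,0,0,-1,0,50,-10,0,0,0,-1,-5,50,-5,0,0,0,-1,-5,35,0,0,0,0,-1,0,10,0,0,0,0,-1,0,0,0,0,0,0]}}

```text
clock: 17.95
tcp_pos: [0.4697, 0.1907, 0.2924]
orientation: [0.0, 0.027, 1.0, -0.001]
wrist_force: [-0.1, -0.5, -5.3]
finger_gap: 0.0219
grip_force: 79.7
```

```bash
python3 pan.py; python3 -c "
from h import *
print(delta([.628,.192,.30],0,-.055))"
```

```text
wrist pan n 170 z 0.0714133767063995 minEncl ((0.6625708341598511, 0.18842338025569916), 0.027422351762652397) mean [0.6669 0.196  0.0714]
  rim 331 0.16500079852042843 ((0.5683020949363708, 0.1957101821899414), (0.14983181655406952, 0.0266608614474535), 86.88497924804688)
  sq [ 0.6288  0.1916 -0.0581] 0.001240627318689619
top pan n 545 z 0.07222169706658699 minEncl ((0.6402795314788818, 0.20095926523208618), 0.05982096120715141) mean [0.6272 0.1929 0.0721]
  rim 308 0.16535957251262545 ((0.6279890537261963, 0.19286656379699707), (0.15022484958171844, 0.15030772984027863), 86.66328430175781)
  sq [ 0.6276  0.1928 -0.0509] 0.0014917025514409891
side pan n 0 z 0 minEncl 0 mean [nan nan nan]
  rim 475 0.16397107956464063 ((0.6309691071510315, 0.1902352273464203), (0.15676124393939972, 0.1501718908548355), 87.20993041992188)
  sq [ 0.6302  0.1897 -0.0504] 0.0017854532444468154
(array([-157.7,   11.4,   11.9]), array([-0.001,  0.001, -0.001]), array([0.628, 0.192, 0.281]))pan.py:6: RuntimeWarning: Mean of empty slice.
  print(tag,"pan n",len(Q),"z",np.median(Q[:,2]) if len(Q) else 0, "minEncl",cv2.minEnclosingCircle(Q[:,:2].astype(np.float32)) if len(Q)>20 else 0, "mean",Q.mean(0).round(4))
  ret = um.true_divide(
```

Emit:
{"method": "arm_command", "body": {"moves": [-1,-15,1,0,0,0,0,-1,-30,2,0,0,0,0,-1,-35,2.4,0,0,0,0,-1,-35,2.4,0,0,0,0,-1,-28,2,0,0,0,0,-1,-15,1,0,0,0,0,-1,0,0,0,0,0,0,-1,0,0,0,0,0,0]}}

```text
clock: 19.1
tcp_pos: [0.6284, 0.192, 0.2928]
orientation: [0.0, 0.028, 1.0, -0.0]
wrist_force: [-0.3, -0.7, -4.9]
finger_gap: 0.0216
grip_force: 79.7
```

```bash
python3 -c "
from h import *
print(delta([.629,.1915,.30],0,-.055),get_state()['joint_pos'].round(3))
st,im,d,C=snap('side'); st3,it,dt,Ct=snap('top')
cv2.imwrite('pics/s6.png',np.hstack([cv2.resize(im[20:200,220:420],(500,450)),cv2.resize(it[130:230,200:300],(300,300))[:, :] if 0 else cv2.resize(it[120:240,210:290],(300,450))]))"
```

```text
(array([-0.7, -0.5, 11.8]), array([-0.   ,  0.001, -0.001]), array([0.629 , 0.1915, 0.281 ])) [ 1.750e-01  4.830e-01  4.470e-01  1.534e+00 -1.000e-03  2.300e-01]
```

View pics/s6.png

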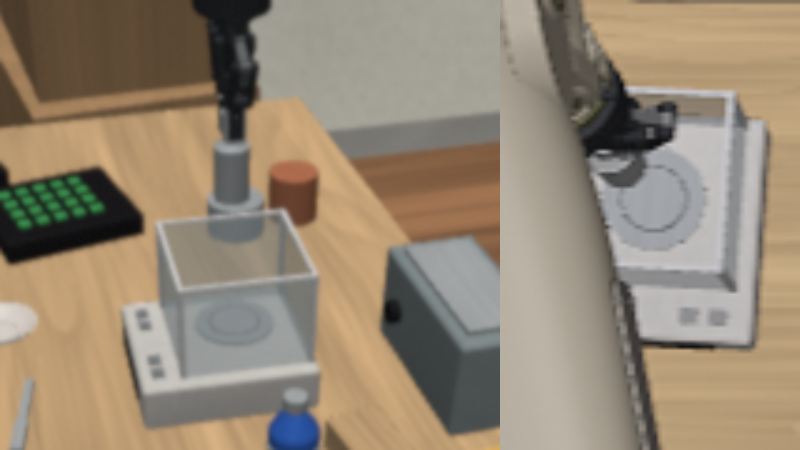

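The weight hangs above the shield centre, well inside all the walls in both views. I'm lowering it.

Emit:
{"method": "arm_command", "body": {"moves": [-1,-0.7,-0.5,10,0,0,0,-1,0,0,20,0,0,0,-1,0,0,25,0,0,0,-1,0,0,25,0,0,0,-1,0,0,25,0,0,0,-1,0,0,20,0,0,0,-1,0,0,10,0,0,0,-1,0,0,0,0,0,0]}}

```text
clock: 20.2
tcp_pos: [0.6285, 0.192, 0.1574]
orientation: [0.0, 0.027, 1.0, -0.0]
wrist_force: [0.1, -0.1, -4.4]
finger_gap: 0.0219
grip_force: 79.7
```

```bash
python3 -c "
from h import *
print(delta([.629,.1915,.1575],0,-.055),get_state()['joint_pos'].round(3))"
```

```text
(array([-0.5, -0.4, 18.9]), array([-0.001,  0.   ,  0.   ]), array([0.629 , 0.1915, 0.1385])) [ 1.750e-01  5.010e-01  1.460e-01  1.216e+00 -1.000e-03  2.290e-01]
```

Emit:
{"method": "arm_command", "body": {"moves": [-1,-0.5,-0.4,6,0,0,0,-1,0,0,5,0,0,0,-1,0,0,3,0,0,0,-1,0,0,2,0,0,0,-1,0,0,1,0,0,0,-1,0,0,0,0,0,0]}}

```text
clock: 20.95
tcp_pos: [0.6299, 0.1916, 0.1412]
orientation: [0.001, 0.027, 1.0, -0.0]
wrist_force: [-0.8, -0.2, -4.5]
finger_gap: 0.022
grip_force: 79.7
```

Emit:
{"method": "arm_command", "body": {"moves": [-1,0,0,1,0,0,0,-1,0,0,1,0,0,0,-1,0,0,1,0,0,0,-1,0,0,0,0,0,0]}}

```text
clock: 21.45
tcp_pos: [0.6299, 0.1916, 0.1382]
orientation: [0.001, 0.027, 1.0, -0.0]
wrist_force: [0.3, 0.5, -3.9]
finger_gap: 0.0218
grip_force: 79.8
```

Emit:
{"method": "arm_command", "body": {"moves": [-1,0,0,0.7,0,0,0,-1,0,0,0.7,0,0,0,-1,0,0,0.6,0,0,0,-1,0,0,0,0,0,0]}}

```text
clock: 21.95
tcp_pos: [0.63, 0.1916, 0.1364]
orientation: [0.001, 0.027, 1.0, -0.0]
wrist_force: [0.0, 0.1, -2.1]
finger_gap: 0.0216
grip_force: 79.9
```

Emit:
{"method": "arm_command", "body": {"moves": [-1,0,0,0.7,0,0,0,-1,0,0,0.7,0,0,0,-1,0,0,0.6,0,0,0,-1,0,0,0,0,0,0]}}

```text
clock: 22.45
tcp_pos: [0.6299, 0.1916, 0.1343]
orientation: [0.001, 0.027, 1.0, -0.0]
wrist_force: [-0.1, 0.3, -1.9]
finger_gap: 0.0217
grip_force: 80.1
```

Emit:
{"method": "arm_command", "body": {"moves": [-1,0,0,0.5,0,0,0,-1,0,0,0.5,0,0,0,-1,0,0,0,0,0,0,-1,0,0,0,0,0,0]}}

```text
clock: 22.95
tcp_pos: [0.6299, 0.1916, 0.1333]
orientation: [0.001, 0.027, 1.0, -0.0]
wrist_force: [-0.7, -0.9, 0.5]
finger_gap: 0.0215
grip_force: 80.3
```

```bash
python3 - <<'E'
from h import *
F=[]
for i in range(6): read_camera("top"); s=get_state(); F.append(s["wrist_force"])
print(np.mean(F,0),s["tcp_pos"],delta([.629,.1915,.15],0,-.055)[1])
E
```

```text
[-0.46762376 -0.56818575 -0.29381092] [0.62989555 0.19159876 0.13318348] [-0.     0.002  0.   ]
```

Emit:
{"method": "arm_command", "body": {"moves": [-0.4,0,0,0,0,0,0,-0.2,0,0,0,0,0,0,0,0,0,0,0,0,0,0.1,0,0,0,0,0,0,0.1,0,0,0,0,0,0,0.1,0,0,0,0,0,0]}}

```text
clock: 24.0
tcp_pos: [0.6298, 0.1916, 0.1332]
orientation: [0.001, 0.027, 1.0, -0.0]
wrist_force: [-0.4, 0.6, 0.3]
finger_gap: 0.0466
grip_force: 0.0
```

Emit:
{"method": "arm_command", "body": {"moves": [0.1,0,0,-5,0,0,0,0.1,0,0,-15,0,0,0,0.1,0,0,-25,0,0,0,0.1,0,0,-35,0,0,0,0.1,0,0,-40,0,0,0,0.1,0,0,-40,0,0,0,0.1,20,0,-20,0,0,0,0.1,40,0,0,0,0,0]}}

```text
clock: 25.0
tcp_pos: [0.5711, 0.1949, 0.316]
orientation: [0.004, 0.028, 1.0, 0.0]
wrist_force: [-0.8, 0.9, 0.2]
finger_gap: 0.0469
grip_force: 0.0
```

Emit:
{"method": "arm_command", "body": {"moves": [0.1,50,-20,0,0,0,0,0.1,50,-40,0,0,0,0,0.1,20,-40,0,0,0,0,0.1,0,-40,0,0,0,0,0.1,0,-30,0,0,0,0,0.1,0,0,0,0,0,0]}}

```text
clock: 25.75
tcp_pos: [0.4418, 0.0312, 0.3143]
orientation: [0.002, 0.029, 1.0, -0.0]
wrist_force: [0.8, -0.3, 0.4]
finger_gap: 0.047
grip_force: 0.0
```

```bash
python3 - <<'E'
from h import *
from scipy.optimize import least_squares
for n in("wrist","side","top"):
    st,im,d,C=snap(n)
    if n=="wrist": wi=im
    if n=="side": si=im
    if n=="top": ti=im
    P=C.reshape(-1,3); P=P[(np.hypot(P[:,0]-.63,P[:,1]-.1915)<.035)&(P[:,2]>.076)&(P[:,2]<.19)]
    if len(P)<30: print(n,len(P)); continue
    def f(p):
        A=np.array([p[3],p[4],1.]);A/=np.linalg.norm(A);q=P-p[:3];t=q@A;r=np.linalg.norm(q-t[:,None]*A,axis=1)
        b=np.maximum(r-.019,np.maximum(-t,t-.060));m=np.maximum(r-.009,np.maximum(.058-t,t-.074));k=np.maximum(r-.012,np.maximum(.072-t,t-.094))
        return np.minimum(b,np.minimum(m,k))
    s=least_squares(f,[.63,.1915,.067,0,0],loss="soft_l1",f_scale=.002,x_scale=[.01,.01,.01,.1,.1]); print(n,len(P),s.x.round(4),abs(s.fun).mean())
cv2.imwrite("pics/end.png",np.hstack([cv2.resize(si[60:200,250:370],(400,466)),cv2.resize(ti[130:230,200:300],(400,466))]))
print(st["tcp_pos"],st["clock"])
E
```

```text
wrist 328 [ 6.295e-01  1.924e-01  7.630e-02 -1.200e-03  2.000e-04] 0.0003678212041671689
side 131 [0.6297 0.187  0.067  0.0013 0.0509] 0.001266408115552143
top 158 [ 0.6275  0.1928  0.0684 -0.0187  0.0043] 0.001446883612669911
[0.44192064 0.03273716 0.31379627] 25.85
```

View pics/end.png

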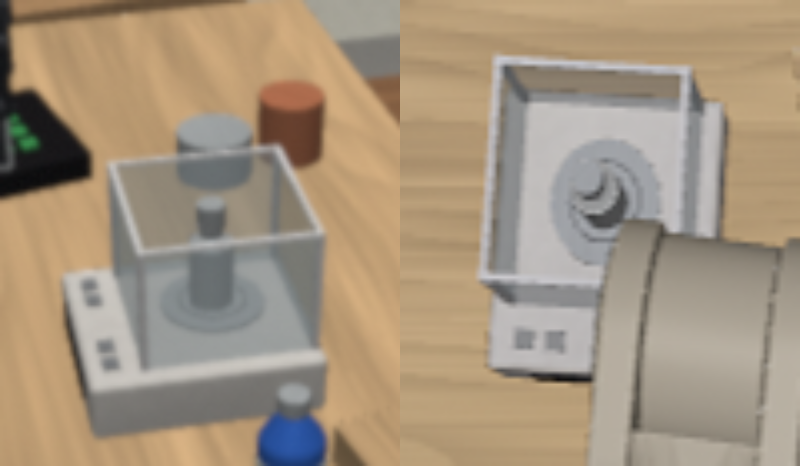

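The weight stands upright at the centre of the ring, inside the shield, and the arm is clear.

```bash
python3 -c "
from workcell import hand_in; print(hand_in())"
```

```text
the job is handed in; nothing more can be done
None
```

I stood the taller weight on the mat and released it, then regrasped it and lowered it gently onto the balance pan. It stands upright inside the engraved ring, about 1 mm off centre by my measurement, and I handed the job in at about 26 s; no verdict came back.

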